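# Hang up the tiffin frame and draw the rolling pin out of the half-decked tray

## Robot

A 7-joint arm with a two-finger parallel gripper is mounted at the origin on the work surface. World frame = base frame: x ahead of the robot, y to its left, z up, the work surface at z = 0. Lengths are in m, angles in rad, forces in N, time in s.
With the tool pointing down it reaches from about 0.4 to 0.875 m from the base axis. Payload 19.3 kg.
Tool frame: the origin (TCP) lies midway between the tips of the shut fingers; the grasp point (between the pads) lies 19 mm behind it (bot.pinch_z is the distance from the TCP to the grasp point, in m); z points along the fingers, y is the line along which they close (so a half turn about z gives the same grasp; the last joint's range is limited). The gripper opens to 85 mm and grips with 20 to 120 N. Pads are 22 mm wide; open, the fingers measure 114 mm over their backs; the gripper's body (76 mm by 85 mm) begins 54 mm behind the grasp point. The pads swing forward as they close: fully open they stand 13 mm farther back than shut.
Start: joints at [1.204, 0.521, -0.036, 1.599, 0.021, 1.021, -0.113], TCP at [0.183, -0.598, 0.231] pointing down, gripper open.
Joint ranges: [-2.91, 2.91], [-0.3, 2.13], [-1.5, 1.42], [0.17, 2.43], [-1.26, 4.41], [0.16, 1.93], [-2.52, 2.52]. Speed limits (rad/s): [1.89, 1.89, 2.39, 2.39, 3.01, 3.01, 3.01].

## Interface

Orientations are given as [roll, pitch, yaw] about the fixed x, y, z axes, in that order (R = Rz(yaw) Ry(pitch) Rx(roll)).
In Python, from workcell import observe, viewer, bot gives the robot as it stands. The module is installed in compiled form; this text tells all that it offers.
- The arm moves only by the tool play_rows, never from a script. Its argument "motion" is a list of rows, each a list of 7 numbers: the shift along the tool's x, y, z in cm, then the turn, a rotation vector about the tool's x, y, z in rad, then the opening, from -1 (shut) to 1 (fully open), so that 0 is half open. A call has exactly 5 rows; each row is the pose to reach, as a shift and turn from the pose commanded when the call began, along the tool's axes at that moment; what a row does not reach only later rows make up. A row lasts 1/10 s, in which the tool goes at most 50 mm and 8.59 degrees, less where a joint would pass 70% of its speed; a pose out of reach is approached as far as the arm can. A call with a gripper value outside its range is refused whole. The fingers move at their own pace and stop on an object; "squeeze" is the grip in N (left out, the last holds). Time passes only in rows, so rows that repeat a pose let the fingers close, or fill a call up. It gives the time, the measured TCP pose, the force, the opening and the grip force at its end, in the units of the state.
- observe(): the state, without advancing time (a new reading comes with each control period).
- viewer.grab_frame(name): name is "scene" or "top" or "wrist"; returns (picture, depth): 384x512x3 uint8, red, green, blue; 384x512 float32, m along the optical axis (not along the pixel's ray), 0 where there is no reading.
- viewer.camera_info(name): a dict with "fx", "fy", "cx", "cy" (pixels), "R" (3x3) and "t" (3): a world point X has camera coordinates R X + t. Camera axes: x right, y down, z forward; pixel columns grow to the right and rows downward; lengths in m; the calibration is good to about 2 mm. A picture is of the moment at which its call begins: read the wrist's pose just before it. camera_info takes no time and is no camera call; for the wrist camera it gives the pose at the moment of the call.
- bot.job_done(): hands the job in; it is judged then, once.
The state is a dict: "clock": time; "qpos": joint angles; "qd": joint speeds; "joint_efforts": joint torques, N m; "position": TCP position; "tool_rot": TCP orientation; "force": force on the tool from outside, world axes, zero at the start; "moment": the same for the moment, N m; "grip_width": finger opening in m; "finger_force": force on a finger pad.
Only numpy, scipy, OpenCV 4.12 (cv2) and the standard library are available. Lean on these libraries where they do the work, as an engineer would, in place of code of your own. Each camera call takes 0.05 s, during which the arm holds its last target. There are 200 camera calls.

## Task

Take the tiffin's carrying frame from where it stands astride the utensil tray, hang it over the bar of the low steel rail with one leg on each side, and let go. Then draw the rolling pin out of the tray, slanted through the opening beside the deck, and finish still holding it at rest in the air, all of it at least 5 cm higher than the deck and touching only the gripper. Leave the frame hanging and do not disturb the tiffin, teapot, mugs, coaster or scoop.

Things in the scene. Friction and masses are not known exactly. Their poses are not given: they have to be found in the camera images.
- tray: Fixed wooden utensil tray, 302 (its x) x 132 mm (y), origin under its centre, on the counter; +x points roughly away from the robot. Walls 6 mm, inner space 290 x 120 mm, floor 10 mm up. A deck (underside 64, top 70 mm up) roofs the robot's half, x = -151 to -35 mm. The other half, x = -35 to +145 mm, is open on top, with walls 60 mm high.
- tray_deck_edge (a point): Middle of the deck's edge, where the opening starts (tray x = -35 mm, 67 mm above the counter); axes as the tray.
- rail: Fixed low steel rail: level round bar 14 mm thick along its own x, centre line 120 mm above the counter, on posts at x = -140 and +140 mm with feet 100 mm wide (y) and 8 mm high. Origin on the counter below the bar's middle.
- rail_mid (a point): Middle of the bar, on its centre line, 120 mm above the counter; axes as the rail.
- carrier_saddle (a point): Tiffin's carrying frame (loose, about 0.2 kg): upside-down U of aluminium strap 22 x 5 mm. This point: middle of the cross strap's underside; strap along y, z up. Two legs reach 100 mm below it, 152 mm clear between them; feet 34 mm long (x), outer faces at y = -86 and +86 mm. It starts standing on the counter astride the tray's open half.
- carrier_grip (a point): Centre of the frame's black upright handle block, 28 mm above carrier_saddle: 16 mm along the frame's x, 26 mm along its y, 46 mm tall (5 to 51 mm above carrier_saddle). Axes as the frame.
- pin_mid (a point): Centre of the wooden rolling pin (loose, about 0.16 kg, balanced here), round, 260 mm long along its x, 30 mm thick over the middle 140 mm, tapering to 18 mm at the ends. It starts on the tray's floor, axis 25 mm above the counter and roughly along the tray, its middle in the opening, most of its robot-side half under the deck. Faintly 12-sided; it can roll.
- pin_tail (a point): Centre of the pin's end that starts under the deck (pin x = -130 mm).
- pin_head (a point): Centre of the pin's other end, which starts in the open half of the tray (pin x = +130 mm).
- tiffin: Bystander: closed stack of two round aluminium tiffin tiers with a lid, 142 mm across, 139 mm tall; origin at the centre of its underside.
- teapot: Bystander: white ceramic teapot, 136 mm across the belly, 136 mm tall, spout and handle to either side; origin at the centre of its underside.
- mug_a: Bystander: tall glass mug, 74 mm across, 125 mm tall; origin at the centre of its underside.
- mug_b: Bystander: second tall glass mug, same size; origin at the centre of its underside.
- coaster: Bystander: round plastic coaster, 84 mm across, 7 mm thick, flat on the counter; origin at the centre of its underside.
- scoop: Bystander: steel sugar scoop, 36 mm wide, 26 mm tall, about 136 mm long, open end to its own +x; origin under the middle of the closed end of its bowl.
Things that resemble listed ones, but are neither listed nor needed, are in the scene too. Several things look just like the part that bears carrier_saddle: the one meant starts farthest to the robot's left.

How it is judged:
By the outcome, as a careful person would: the job done as asked, in the order asked, and still so for the second after the job is handed in, while the arm keeps its last pose, push and grip.
It also fails if it takes over 58 s, if anything falls off the work surface, if the arm or the gripper's body presses on something with over 40 N, if the wrist force passes 120 N, or if a joint passes its speed limit or range.

## Working session

There is one attempt and no reset: what is moved stays moved. The work goes in short steps, Python scripts to look and compute and a tool call to move; the robot and the scene stay as the last step left them, time stands still between calls to the robot, and variables do not carry over. Pictures are saved under pics/ and viewed, at most 10 in all, crops included, and the job is handed in when it is done.

Besides the shell and the picture viewer there is one more tool, called after ">>>" as name(argument=value, ...), one argument or row to a line, values as JSON. play_rows: Moves the arm, as the interface text tells. Its arguments: {"type":"object","properties":{"motion":{"type":"array"},"squeeze":{"type":"number"}},"required":["motion"]}

```bash
mkdir -p pics; cat > h.py <<'E'
import numpy as np, cv2
from workcell import observe, viewer, bot
from scipy.spatial.transform import Rotation as Ro
def grab(n,tag):
    ci=viewer.camera_info(n); im,d=viewer.grab_frame(n)
    cv2.imwrite(f'pics/{tag}.png',im[...,::-1]); np.savez(f'{tag}.npz',im=im,d=d,**{k:np.array(v) for k,v in ci.items()})
    return im,d,ci
def load(tag):
    z=np.load(f'{tag}.npz'); return z['im'],z['d'],z
def cloud(d,ci):
    v,u=np.indices(d.shape); p=np.stack([(u-ci['cx'])/ci['fx']*d,(v-ci['cy'])/ci['fy']*d,d],-1)
    return (p-ci['t'])@ci['R']
def ray(u,v,z,ci):
    R=np.array(ci['R']); c=-R.T@ci['t']; r=R.T@np.array([(u-ci['cx'])/ci['fx'],(v-ci['cy'])/ci['fy'],1]); return c+r*(z-c[2])/r[2]
E
python3 - <<'E'
from h import *
a=grab('scene','s0')[0];b=grab('top','t0')[0]
c=np.vstack([a,b])
cv2.imwrite('pics/a.png',cv2.resize(a,(800,600),interpolation=cv2.INTER_CUBIC)[...,::-1]);cv2.imwrite('pics/b.png',cv2.resize(b,(800,600),interpolation=cv2.INTER_CUBIC)[...,::-1])
print(observe())
for n in('scene','top'):
    i=viewer.camera_info(n);print(n,i['fx'],-np.array(i['R']).T@i['t'],np.array(i['R']).round(2).tolist())
E
```

```text
{'clock': 0.1, 'qpos': array([ 1.20383445,  0.52192911, -0.0363091 ,  1.59992482,  0.02118615,
        1.02109705, -0.11279036]), 'qd': array([ 2.32359763e-04,  6.82207907e-05, -1.39790971e-03, -2.45202511e-03,
       -5.77213325e-07, -1.28802846e-03, -5.46252239e-04]), 'joint_efforts': array([ 1.85403289e-03, -9.28498936e+01,  1.98365316e+00, -3.70534837e+01,
        1.81297527e-02,  5.31775833e-03,  1.76669414e-05]), 'position': array([ 0.18264408, -0.59741747,  0.23080863]), 'tool_rot': array([-3.14062091e+00,  6.46378260e-05,  2.96736965e-01]), 'force': array([ 0.23214915,  0.10930881, -0.83211725]), 'moment': array([ 4.78059397e-02, -2.16418570e-02,  3.95422498e-05]), 'finger_force': 0.0, 'grip_width': 0.08546160077701676}
scene 400.20644740772343 [ 1.57366192 -0.4344195   1.03039116] [[0.38, 0.93, 0.01], [0.59, -0.23, -0.77], [-0.71, 0.3, -0.64]]
top 484.50732087161856 [0.4303647  0.01786479 1.61020878] [[-0.01, -1.0, 0.0], [-1.0, 0.01, -0.06], [0.06, -0.0, -1.0]]
```

View pics/a.png

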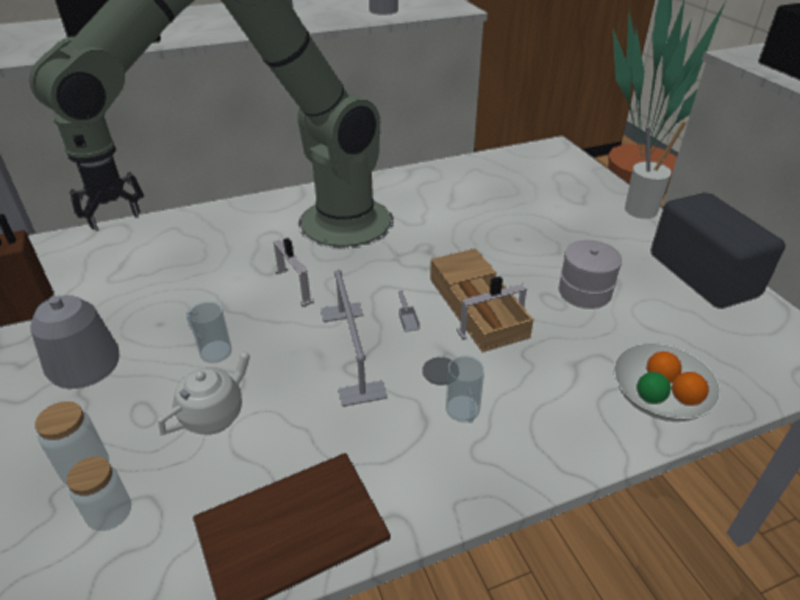

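View pics/b.png

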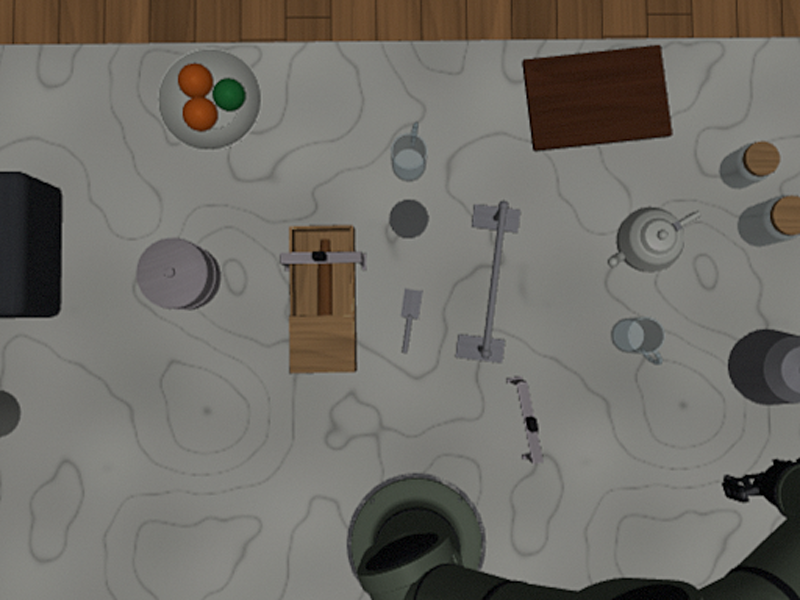

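The top view (800 px wide) shows two frames with a black handle: A astride the tray at (322,258) and B on the bare counter at (530,420). World y grows to image left, so A is farthest left, and it is also astride the tray, so A is the one meant. The rail runs from (502,210) to (486,352). The pin is at about (325,290).

```bash
python3 - <<'E'
from h import *
im,d,ci=load('t0'); P=cloud(d,ci); s=512/800
print('cam z noise', P[330:340,150:160,2].mean())
def reg(x0,y0,x1,y1):
    m=np.zeros(d.shape,bool); m[int(y0*s):int(y1*s),int(x0*s):int(x1*s)]=1; return m&(d>0)
def rect(m,n):
    q=P[m]; r=cv2.minAreaRect(q[:,:2].astype(np.float32)); print(n,m.sum(),'c',np.round(r[0],4),'size',np.round(r[1],4),'ang',round(r[2],2),'z',np.percentile(q[:,2],[5,50,95]).round(4)); return q
Z=P[...,2]; g=im.max(-1)
hsv=cv2.cvtColor(im,cv2.COLOR_RGB2HSV)
# frame strap & handle
R=reg(270,235,375,280)
rect(R&(Z>.085)&(Z<.13)&(g>60),'strap'); 
h=R&(Z>.135); rect(h,'handle')
# handle by color
hb=R&(g<50); print('handle px',np.argwhere(hb).mean(0), hb.sum())
c=np.argwhere(hb).mean(0); print('handle top ray',ray(c[1],c[0],.151,ci))
# deck
rect(reg(270,300,375,390)&(Z>.06)&(Z<.08),'deck')
rect(reg(270,215,375,390)&(Z>.05)&(Z<.08),'tray all')
b=reg(440,190,540,375)&(Z>.105)&(Z<.14); q=rect(b,'bar')
f=reg(440,190,540,375)&(Z>.004)&(Z<.03); 
for lo,hi,n in((195,240,'foot far'),(325,370,'foot near')): rect(reg(440,lo,540,hi)&(Z>.005)&(Z<.02),n)
# pin
q=rect(reg(308,268,342,316)&(Z>.028)&(Z<.048),'pin mid'); 
q2=rect(reg(308,235,342,316)&(Z>.022)&(Z<.048),'pin all')
for n,t in (('tiffin',reg(120,220,230,320)),('scoop',reg(390,280,430,360)),('mug',reg(385,120,430,185)),('coaster',reg(385,195,432,240)),('mug2',reg(605,310,668,365)),('teapot',reg(600,200,705,275))): rect(t&(Z>.005),n)
A=cv2.resize(im[135:250,165:340],(800,526),interpolation=cv2.INTER_CUBIC); cv2.imwrite('pics/c.png',A[...,::-1])
E
```

```text
cam z noise -0.0003442521967328297
strap 324 c [0.5901 0.1847] size [0.0226 0.1606] ang 0.28 z [0.0993 0.1049 0.1114]
handle 52 c [0.5894 0.1844] size [0.0243 0.0154] ang 87.38 z [0.1421 0.1491 0.1554]
handle px [164.01219512 199.03658537] 82
handle top ray [0.58781087 0.19868745 0.151     ]
deck 1534 c [0.4341 0.189 ] size [0.1315 0.1464] ang 89.46 z [0.0643 0.0701 0.076 ]
tray all 1834 c [0.5119 0.1854] size [0.1597 0.3026] ang 89.34 z [0.0568 0.0692 0.0757]
bar 466 c [ 0.5413 -0.1585] size [0.0186 0.3107] ang 82.33 z [0.1193 0.1257 0.1314]
foot far 414 c [ 0.6869 -0.1622] size [0.2107 0.0945] ang 89.45 z [0.0053 0.008  0.0135]
foot near 391 c [ 0.409  -0.1574] size [0.208 0.089] ang 89.38 z [0.0052 0.0079 0.0139]
pin mid 269 c [0.5281 0.1842] size [0.0269 0.0982] ang 89.4 z [0.0305 0.0376 0.0448]
pin all 346 c [0.5577 0.1842] size [0.0274 0.1574] ang 89.4 z [0.0292 0.0369 0.0447]
tiffin 2232 c [0.5813 0.509 ] size [0.2338 0.2107] ang 89.99 z [0.0063 0.1238 0.1323]
scoop 257 c [0.4687 0.0104] size [0.0829 0.1656] ang 89.34 z [0.0052 0.0092 0.028 ]
mug 611 c [0.829  0.0116] size [0.094  0.1392] ang 89.53 z [0.0059 0.0649 0.1264]
coaster 390 c [0.6885 0.0113] size [0.0965 0.0948] ang 89.24 z [0.0053 0.0079 0.0137]
mug2 722 c [ 0.4273 -0.4686] size [0.1298 0.1123] ang 89.25 z [0.0062 0.0675 0.1255]
teapot 1664 c [ 0.6383 -0.5055] size [0.2334 0.1581] ang 89.46 z [0.0068 0.0974 0.1181]
```

View pics/c.png

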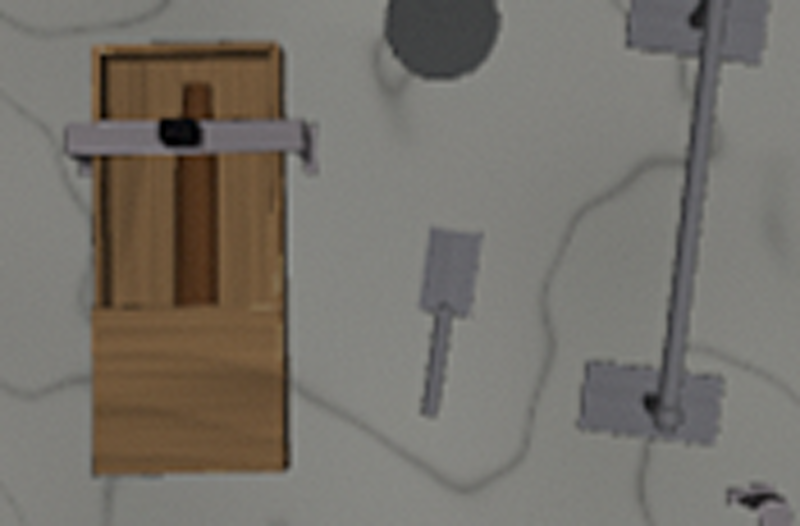

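Crop confirms it: frame A straddles the tray's open half with its handle at (180,130). The pin is the dark strip at (195,200), and the bar runs from (715,0) to (668,410).

```bash
cat >> h.py <<'E'
def rel(pos,rpy=None,cur=None):
    s=observe(); p,r=(s['position'],s['tool_rot']) if cur is None else cur
    R=Ro.from_euler('xyz',r); T=R if rpy is None else Ro.from_euler('xyz',rpy)
    return np.r_[(R.inv().apply(np.array(pos)-p)*100),(R.inv()*T).as_rotvec()].round(3)
def line(m,z,ci,q=0):
    pts=np.array([ray(u,v,z,ci)[:2] for v,u in np.argwhere(m)],np.float32)
    f=cv2.fitLine(pts,cv2.DIST_HUBER,0,.01,.01).ravel(); t=(pts-f[2:])@f[:2]; n=np.array([-f[1],f[0]]); w=(pts-f[2:])@n
    return 'deg',np.degrees(np.arctan2(f[1],f[0])).round(2),'mid',(f[2:]+f[:2]*(t.min()+t.max())/2).round(4),'len',np.ptp(t).round(4),'wid',np.percentile(w,[2,98]).round(4)
E
python3 - <<'E'
from h import *
im,d,ci=load('t0'); P=cloud(d,ci); Z=cv2.medianBlur(P[...,2].astype(np.float32),3); s=512/800; hsv=cv2.cvtColor(im,cv2.COLOR_RGB2HSV)
def reg(x0,y0,x1,y1):
    m=np.zeros(d.shape,bool); m[int(y0*s):int(y1*s),int(x0*s):int(x1*s)]=1; return m
R=reg(278,248,368,270); st=R&(Z>.085)&(im.max(-1)>60)&(hsv[...,1]<60); print('strap',line(st,.105,ci))
bar=reg(484,232,510,325)&(Z>.095); print('bar',line(bar,.12,ci))
bar=reg(475,200,515,362)&(Z>.105); print('barfull',line(bar,.125,ci))
w=reg(270,215,375,385)&(hsv[...,1]>70)
print('deckrect',line(reg(280,320,365,385)&(Z>.05)&(hsv[...,1]>70),.07,ci))
ys,xs=np.nonzero(w); print('tray px',xs.min(),xs.max(),ys.min(),ys.max(), 'near edge',ray(195+10,ys.max()+.5,.07,ci),'far edge',ray(205,ys.min()-.5,.06,ci))
row=im[130:250,207].astype(int); print('col207 (r)',[(130+i,*row[i]) for i in range(14,32)],[(130+i,*row[i]) for i in range(66,76)])
print('scan row185',[tuple(im[185,u]) [0] for u in range(184,232)])
print('rel above handle',rel([.589,.1845,.24],[np.pi,0,0]))
E
```

```text
strap ('deg', np.float32(89.68), 'mid', array([0.5891, 0.1842], dtype=float32), 'len', np.float32(0.159), 'wid', array([-0.0121,  0.0091]))
bar ('deg', np.float32(-7.86), 'mid', array([ 0.5461, -0.1593], dtype=float32), 'len', np.float32(0.1856), 'wid', array([-0.0067,  0.0067]))
barfull ('deg', np.float32(-7.84), 'mid', array([ 0.5418, -0.1582], dtype=float32), 'len', np.float32(0.3112), 'wid', array([-0.0069,  0.0069]))
deckrect ('deg', np.float32(72.25), 'mid', array([0.4132, 0.1889], dtype=float32), 'len', np.float32(0.1577), 'wid', array([-0.0613,  0.0566]))
tray px 185 227 144 238 near edge [0.35963496 0.19060979 0.07      ] far edge [0.66378283 0.19056331 0.06      ]
col207 (r) [(144, np.int64(105), np.int64(94), np.int64(81)), (145, np.int64(101), np.int64(75), np.int64(48)), (146, np.int64(61), np.int64(46), np.int64(29)), (147, np.int64(53), np.int64(41), np.int64(28)), (148, np.int64(86), np.int64(66), np.int64(43)), (149, np.int64(112), np.int64(86), np.int64(61)), (150, np.int64(108), np.int64(83), np.int64(56)), (151, np.int64(110), np.int64(86), np.int64(59)), (152, np
[... 1082 characters left out ...]
nt8(105), np.uint8(97), np.uint8(95), np.uint8(95), np.uint8(107), np.uint8(109), np.uint8(112), np.uint8(110), np.uint8(103), np.uint8(106), np.uint8(110), np.uint8(108), np.uint8(102), np.uint8(61), np.uint8(51), np.uint8(68), np.uint8(75), np.uint8(79), np.uint8(84), np.uint8(87), np.uint8(73), np.uint8(60), np.uint8(72), np.uint8(118), np.uint8(112), np.uint8(107), np.uint8(108), np.uint8(107), np.uint8(104), np.uint8(107), np.uint8(116), np.uint8(111), np.uint8(106), np.uint8(113), np.uint8(121), np.uint8(111), np.uint8(78), np.uint8(75), np.uint8(140), np.uint8(134), np.uint8(132), np.uint8(133)]
rel above handle [ 6.1723e+01 -6.2893e+01 -8.6200e-01 -1.0000e-03  0.0000e+00  2.9700e-01]
```

>>> play_rows(
  motion=[
    [62, -63, -2, 0, 0, 0.297, 1],
    [62, -63, -2, 0, 0, 0.297, 1],
    [62, -63, -2, 0, 0, 0.297, 1],
    [62, -63, -2, 0, 0, 0.297, 1],
    [62, -63, -2, 0, 0, 0.297, 1],
  ],
)

```text
clock: 0.6
position: [0.2988, -0.3741, 0.2369]
tool_rot: [-3.142, 0.0, -0.0]
force: [2.1, -0.7, 0.9]
grip_width: 0.0853
finger_force: 0.0
```

```bash
python3 -c "
from h import *
s=observe();print(s['position'],s['tool_rot'],s['qpos'].round(2));print(rel([.589,.1843,.25],[np.pi,0,0]))"
```

```text
[ 0.29880144 -0.37407027  0.23689492] [-3.14151564e+00  1.21831506e-04 -2.24395494e-04] [ 0.8   0.28 -0.04  1.97  0.01  0.89 -0.81]
[ 29.007 -55.844  -1.31   -0.      0.     -0.   ]
```

>>> play_rows(
  motion=[
    [29, -56, -1.5, 0, 0, 0, 1],
    [29, -56, -1.5, 0, 0, 0, 1],
    [29, -56, -1.5, 0, 0, 0, 1],
    [29, -56, -1.5, 0, 0, 0, 1],
    [29, -56, -1.5, 0, 0, 0, 1],
  ],
)

```text
clock: 1.1
position: [0.4137, -0.1522, 0.2431]
tool_rot: [3.141, -0.0, -0.0]
force: [1.8, -0.5, 0.3]
grip_width: 0.0854
finger_force: 0.0
```

```bash
python3 -c "
from h import *
s=observe();print(s['position'],s['tool_rot'],s['qpos'].round(2));print(rel([.589,.1843,.25],[np.pi,0,0]))"
```

```text
[ 0.41374214 -0.15223207  0.24306942] [ 3.14140543e+00 -2.16152154e-04 -4.19890719e-04] [ 0.38  0.22 -0.19  2.04  0.05  0.89 -1.41]
[ 17.512 -33.66   -0.696   0.     -0.     -0.   ]
```

>>> play_rows(
  motion=[
    [17.5, -33.7, -0.7, 0, 0, 0, 1],
    [17.5, -33.7, -0.7, 0, 0, 0, 1],
    [17.5, -33.7, -0.7, 0, 0, 0, 1],
    [17.5, -33.7, -0.7, 0, 0, 0, 1],
    [17.5, -33.7, -0.7, 0, 0, 0, 1],
  ],
)

```text
clock: 1.6
position: [0.529, 0.0696, 0.2474]
tool_rot: [3.141, 0.0, -0.0]
force: [0.6, -0.8, -0.1]
grip_width: 0.0856
finger_force: 0.0
```

```bash
python3 -c "
from h import *
s=observe();print(s['position'],s['tool_rot'],s['qpos'].round(2));print(rel([.589,.1843,.25],[np.pi,0,0]))"
```

```text
[0.52902495 0.06957871 0.24743518] [ 3.14145317e+00  1.98825956e-04 -3.47609249e-04] [-0.02  0.37 -0.3   1.81  0.13  0.98 -1.93]
[  5.993 -11.474  -0.259   0.      0.     -0.   ]
```

>>> play_rows(
  motion=[
    [6, -11.5, 0, 0, 0, 0, 1],
    [6, -11.5, 0, 0, 0, 0, 1],
    [6, -11.5, 0, 0, 0, 0, 1],
    [6, -11.5, 0, 0, 0, 0, 1],
    [6, -11.5, 0, 0, 0, 0, 1],
  ],
)

```text
clock: 2.1
position: [0.5883, 0.1828, 0.2468]
tool_rot: [3.141, 0.001, 0.001]
force: [0.3, -0.5, 0.1]
grip_width: 0.0852
finger_force: 0.0
```

```bash
python3 - <<'E'
from h import *
s=observe();print(s['position'],s['tool_rot'],s['qpos'].round(2))
im,d,ci=grab('wrist','w0'); P=cloud(d,ci); Z=P[...,2]
print('cam',-np.array(ci['R']).T@ci['t'],np.array(ci['R']).round(2).tolist())
cv2.imwrite('pics/w0b.png',cv2.resize(im,(800,600))[...,::-1])
m=(Z>.14)&(Z<.16)&(im.max(-1)<60)&(d>.05)
q=P[m]; print(m.sum(), cv2.minAreaRect(q[:,:2].astype(np.float32)) if m.sum() else 0)
E
```

```text
[0.58826175 0.18284763 0.24679664] [3.14117604e+00 1.17505289e-03 6.31991502e-04] [-0.19  0.51 -0.3   1.6   0.17  1.07 -2.11]
cam [0.66073189 0.18223068 0.38872742] [[0.0, -1.0, -0.0], [-0.96, -0.0, 0.29], [-0.29, 0.0, -0.96]]
677 ((0.5912787914276123, 0.185079425573349), (0.01571434736251831, 0.023466890677809715), 0.4069298505783081)
```

View pics/w0b.png

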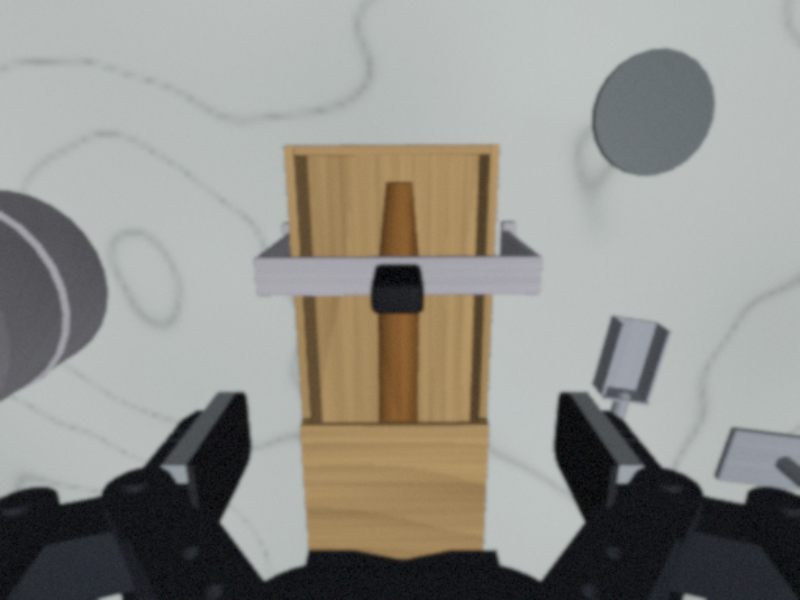

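Wrist view: handle top at (398,288) centred on the strap, with the pin below it. The handle is at (0.591, 0.185), agreeing with the top view.

>>> play_rows(
  motion=[
    [0.1, 0, 5, 0, 0, 0, 1],
    [0.1, 0, 9, 0, 0, 0, 1],
    [0.1, 0, 12, 0, 0, 0, 1],
    [0.1, 0, 13.3, 0, 0, 0, 1],
    [0.1, 0, 13.3, 0, 0, 0, 1],
  ],
)

```text
clock: 2.65
position: [0.589, 0.1815, 0.1136]
tool_rot: [3.141, 0.002, -0.001]
force: [0.0, 0.1, 0.4]
grip_width: 0.0854
finger_force: 0.0
```

>>> play_rows(
  motion=[
    [0, 0, 0, 0, 0, 0, -0.6],
    [0, 0, 0, 0, 0, 0, -0.6],
    [0, 0, 0, 0, 0, 0, -0.6],
    [0, 0, 0, 0, 0, 0, -0.6],
    [0, 0, 0, 0, 0, 0, -1],
  ],
  squeeze=50,
)

```text
clock: 3.15
position: [0.5901, 0.1828, 0.1154]
tool_rot: [-3.141, -0.001, -0.0]
force: [-0.3, -1.2, 8.5]
grip_width: 0.0256
finger_force: 49.0
```

>>> play_rows(
  motion=[
    [0, 0, 0, 0, 0, 0, -1],
    [0, 0, 0, 0, 0, 0, -1],
    [0, 0, 0, 0, 0, 0, -1],
    [0, 0, 0, 0, 0, 0, -1],
    [0, 0, 0, 0, 0, 0, -1],
  ],
)

```text
clock: 3.65
position: [0.5901, 0.1828, 0.1154]
tool_rot: [-3.141, -0.001, -0.0]
force: [-1.3, -0.3, 8.5]
grip_width: 0.0253
finger_force: 49.0
```

>>> play_rows(
  motion=[
    [0, 0, -2, 0, 0, 0, -1],
    [0, 0, -5, 0, 0, 0, -1],
    [0, 0, -9, 0, 0, 0, -1],
    [0, 0, -13, 0, 0, 0, -1],
    [0, 0, -16, 0, 0, 0, -1],
  ],
)

```text
clock: 4.15
position: [0.5897, 0.1827, 0.2772]
tool_rot: [-3.141, -0.002, -0.0]
force: [-0.1, 0.3, -3.0]
grip_width: 0.0255
finger_force: 49.7
```

```bash
python3 - <<'E'
from h import *
s=observe();print(s['position'],s['tool_rot'],s['force'],s['grip_width'])
im,d,ci=grab('wrist','w1');im2,d2,_=grab('scene','s1')
cv2.imwrite('pics/w1b.png',np.hstack([im,im2[100:260,230:400].repeat(2,0).repeat(2,1)[:320].copy() if 0 else cv2.resize(im2[90:282,180:436],(288,384))])[...,::-1])
print(rel([.5418,-.1582,.28],[np.pi,0,-.137]))
E
```

```text
[0.5896929  0.18274143 0.27721819] [-3.14097075e+00 -1.60202708e-03 -1.58282901e-04] [-0.11415164  0.31360042 -3.0126646 ] 0.025469841451673567
[-4.8990e+00  3.4147e+01 -2.0800e-01 -2.0000e-03 -6.0000e-03  1.3700e-01]
```

View pics/w1b.png

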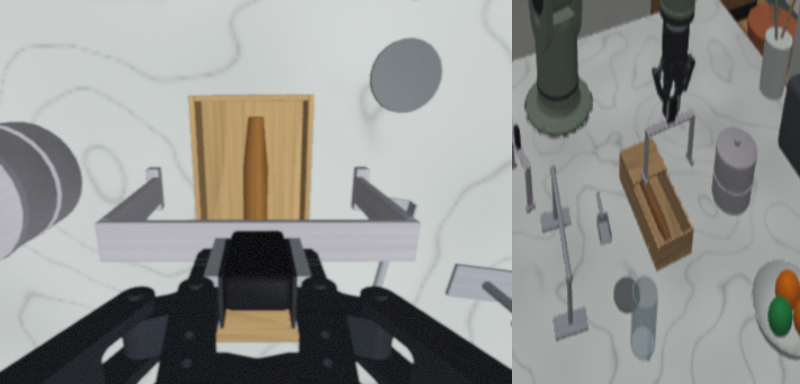

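The frame is held by its handle (wrist view (255,260)) and hangs level, with its strap spanning (98..418, 240).

>>> play_rows(
  motion=[
    [-0.5, 4, 0, 0, 0, 0.03, -1],
    [-1.5, 8, 0, 0, 0, 0.05, -1],
    [-2, 12, 0, 0, 0, 0.07, -1],
    [-2.5, 16, 0, 0, 0, 0.1, -1],
    [-3, 20, 0, 0, 0, 0.137, -1],
  ],
)

```text
clock: 4.75
position: [0.5587, -0.019, 0.2738]
tool_rot: [3.141, 0.001, -0.138]
force: [0.8, -0.3, -2.4]
grip_width: 0.0252
finger_force: 50.1
```

```bash
python3 - <<'E'
from h import *
s=observe();print(s['position'],s['tool_rot'])
print(rel([.5418,-.1582,.277],[np.pi,0,-.137]))
E
```

```text
[ 0.55867376 -0.01898333  0.27381188] [ 3.14137688e+00  9.20103644e-04 -1.38413573e-01]
[ 2.4900e-01  1.4021e+01 -3.1600e-01  0.0000e+00  1.0000e-03 -1.0000e-03]
```

>>> play_rows(
  motion=[
    [0.1, 4, 0, 0, 0, 0, -1],
    [0.1, 8, 0, 0, 0, 0, -1],
    [0.2, 11.5, 0, 0, 0, 0, -1],
    [0.2, 13.2, 0, 0, 0, 0, -1],
    [0.2, 14, 0, 0, 0, 0, -1],
  ],
)

```text
clock: 5.25
position: [0.5415, -0.1582, 0.2737]
tool_rot: [3.141, 0.001, -0.14]
force: [0.1, -0.5, -1.6]
grip_width: 0.0254
finger_force: 50.2
```

>>> play_rows(
  motion=[
    [0, 0, 0, 0, 0, 0, -1],
    [0, 0, 0, 0, 0, 0, -1],
    [0, 0, 0, 0, 0, 0, -1],
    [0, 0, 0, 0, 0, 0, -1],
    [0, 0, 0, 0, 0, 0, -1],
  ],
)

```text
clock: 5.75
position: [0.5425, -0.1557, 0.2745]
tool_rot: [-3.141, -0.0, -0.136]
force: [0.2, -0.2, -2.0]
grip_width: 0.0254
finger_force: 50.2
```

```bash
python3 - <<'E'
from h import *
s=observe();print(s['position'],s['tool_rot'],s['force'])
im,d,ci=grab('wrist','w2');im2,d2,c2=grab('top','t2')
Z=cv2.medianBlur(cloud(d2,c2)[...,2].astype(np.float32),3);P=cloud(d,ci)
cv2.imwrite('pics/w2b.png',np.hstack([im,cv2.resize(im2[110:250,270:375],(288,384))])[...,::-1])
zs=P[...,2]; m=(d>.05)&(im.max(-1)>70)&(zs>.22)&(zs<.29)
print('strap pts',m.sum(),np.percentile(zs[m],[5,50,95]), cv2.minAreaRect(P[m][:,:2].astype(np.float32)))
E
```

```text
[ 0.54251189 -0.15567243  0.2745039 ] [-3.14142904e+00 -4.03946661e-05 -1.36309037e-01] [ 0.20663052 -0.22370214 -2.00755853]
strap pts 12020 [0.23853855 0.26332101 0.26465277] ((0.5435280203819275, -0.15668591856956482), (0.16229738295078278, 0.022718016058206558), 82.40611267089844)
```

View pics/w2b.png

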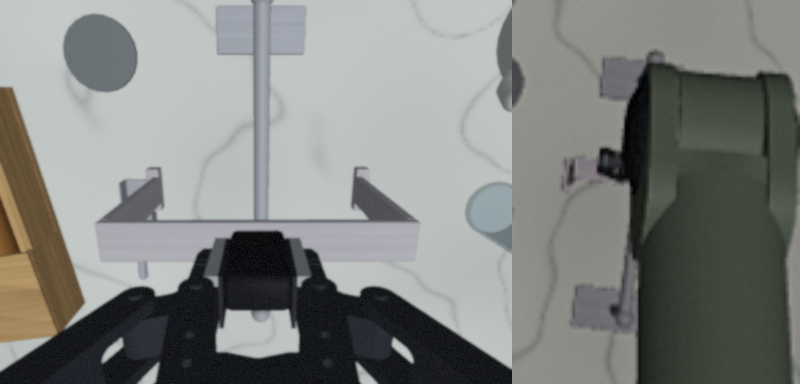

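The strap spans (98..418, 240), and the bar runs vertically below it at about column 261, just right of the strap middle at 258. I'll quantify the offset.

```bash
python3 - <<'E'
from h import *
im,d,ci=load('w2'); Z=cv2.medianBlur(cloud(d,ci)[...,2].astype(np.float32),3)
m=np.zeros(d.shape,bool); m[60:215,240:285]=1; m&=(Z>.09)&(Z<.14); print('bar',m.sum(),line(m,.12,ci))
z=.1187+.1445
m=np.zeros(d.shape,bool); m[225:258,90:430]=1; m&=(Z>.25)&(Z<.275)&(im.max(-1)>70); print('strap',m.sum(),line(m,.2635,ci))
for f in (0,1):
  pass
s=observe();print(s['position'])
E
```

```text
bar 2423 ('deg', np.float32(-7.91), 'mid', array([ 0.5729, -0.1642], dtype=float32), 'len', np.float32(0.1363), 'wid', array([-0.0066,  0.0065]))
strap 8215 ('deg', np.float32(82.35), 'mid', array([ 0.5457, -0.157 ], dtype=float32), 'len', np.float32(0.161), 'wid', array([-0.0068,  0.0106]))
[ 0.54241676 -0.1560313   0.27452606]
```

>>> play_rows(
  motion=[
    [0, 0.3, 3, 0, 0, 0, -1],
    [0, 0.3, 6, 0, 0, 0, -1],
    [0, 0.3, 9, 0, 0, 0, -1],
    [0, 0.3, 11, 0, 0, 0, -1],
    [0, 0.3, 12, 0, 0, 0, -1],
  ],
)

```text
clock: 6.35
position: [0.5413, -0.159, 0.1528]
tool_rot: [-3.141, 0.002, -0.137]
force: [1.0, -0.6, -1.5]
grip_width: 0.0253
finger_force: 50.1
```

>>> play_rows(
  motion=[
    [0, 0, 0, 0, 0, 0, -1],
    [0, 0, 0.2, 0, 0, 0, -1],
    [0, 0, 0.4, 0, 0, 0, -1],
    [0, 0, 0.6, 0, 0, 0, -1],
    [0, 0, 0.8, 0, 0, 0, -1],
  ],
)

```text
clock: 6.85
position: [0.5422, -0.1593, 0.1469]
tool_rot: [3.142, -0.001, -0.137]
force: [-0.3, -0.5, -2.4]
grip_width: 0.0255
finger_force: 50.1
```

```bash
python3 - <<'E'
from h import *
s=observe();print(s['position'],s['force'],s['moment'])
im,d,ci=grab('wrist','w3');cv2.imwrite('pics/w3b.png',im[...,::-1])
im,d,ci=load('w3'); Z=cv2.medianBlur(cloud(d,ci)[...,2].astype(np.float32),3)
m=np.zeros(d.shape,bool); m[10:215,235:290]=1; m&=(Z>.10)&(Z<.135)&(d>0); print('bar',m.sum(),line(m,.12,ci))
m=np.zeros(d.shape,bool); m[225:258,90:430]=1; m&=(Z>.115)&(Z<.15)&(im.max(-1)>70); print('strap',m.sum(),Z[m].mean(),line(m,.132,ci))
E
```

```text
[ 0.54218772 -0.15931899  0.14685385] [-0.33615549 -0.47955496 -2.37430858] [-0.01170154 -0.01301442 -0.02108057]
bar 5776 ('deg', np.float32(-7.89), 'mid', array([ 0.6011, -0.168 ], dtype=float32), 'len', np.float32(0.0988), 'wid', array([-0.0067,  0.0067]))
strap 8223 0.135834 ('deg', np.float32(82.16), 'mid', array([ 0.5428, -0.1603], dtype=float32), 'len', np.float32(0.1651), 'wid', array([-0.0079,  0.01  ]))
```

>>> play_rows(
  motion=[
    [0, 0, 0.1, 0, 0, 0, -1],
    [0, 0, 0.2, 0, 0, 0, -1],
    [0, 0, 0.3, 0, 0, 0, -1],
    [0, 0, 0.4, 0, 0, 0, -1],
    [0, 0, 0.4, 0, 0, 0, -1],
  ],
)

```text
clock: 7.4
position: [0.542, -0.1593, 0.1424]
tool_rot: [-3.142, 0.0, -0.137]
force: [0.2, -0.4, -1.9]
grip_width: 0.0255
finger_force: 50.4
```

>>> play_rows(
  motion=[
    [0, 0, 0.05, 0, 0, 0, -1],
    [0, 0, 0.1, 0, 0, 0, -1],
    [0, 0, 0.15, 0, 0, 0, -1],
    [0, 0, 0.15, 0, 0, 0, -1],
    [0, 0, 0.15, 0, 0, 0, -1],
  ],
)

```text
clock: 7.9
position: [0.5421, -0.1593, 0.1421]
tool_rot: [3.141, -0.001, -0.137]
force: [-6.5, 2.4, 19.6]
grip_width: 0.0253
finger_force: 53.3
```

>>> play_rows(
  motion=[
    [0, 0, -0.1, 0, 0, 0, -1],
    [0, 0, -0.1, 0, 0, 0, -1],
    [0, 0, -0.1, 0, 0, 0, -1],
    [0, 0, -0.1, 0, 0, 0, -1],
    [0, 0, -0.1, 0, 0, 0, -1],
  ],
  squeeze=20,
)

```text
clock: 8.4
position: [0.5421, -0.1593, 0.1423]
tool_rot: [3.142, -0.0, -0.137]
force: [-2.6, -0.2, 7.0]
grip_width: 0.0255
finger_force: 51.1
```

>>> play_rows(
  motion=[
    [0, 0, 0, 0, 0, 0, -0.3],
    [0, 0, 0, 0, 0, 0, -0.2],
    [0, 0, 0, 0, 0, 0, -0.1],
    [0, 0, 0, 0, 0, 0, 0.1],
    [0, 0, 0, 0, 0, 0, 0.3],
  ],
)

```text
clock: 8.9
position: [0.5419, -0.1593, 0.1419]
tool_rot: [-3.142, 0.0, -0.137]
force: [0.2, -0.7, 1.0]
grip_width: 0.0555
finger_force: 0.0
```

```bash
python3 - <<'E'
from h import *
s=observe();print(s['position'],s['force'],s['grip_width'])
im,d,ci=grab('wrist','w4')
Z=cv2.medianBlur(cloud(d,ci)[...,2].astype(np.float32),3)
m=np.zeros(d.shape,bool); m[215:270,90:430]=1; m&=(Z>.105)&(Z<.15)&(im.max(-1)>70); print('strap',m.sum(),Z[m].mean(),line(m,.132,ci))
for a,b in((90,180),(330,420)):
  k=m.copy();k[:,:a]=0;k[:,b:]=0;print(Z[k].mean())
E
```

```text
[ 0.54193039 -0.15928426  0.14194355] [ 0.1643068  -0.66153724  1.01161082] 0.055517585185740057
strap 11226 0.13103792 ('deg', np.float32(82.56), 'mid', array([ 0.5462, -0.1606], dtype=float32), 'len', np.float32(0.1604), 'wid', array([-0.01  ,  0.0129]))
0.13087794
0.13064462
```

Released and level. Retreating upward.

>>> play_rows(
  motion=[
    [0, 0, -0.5, 0, 0, 0, 0.6],
    [0, 0, -2, 0, 0, 0, 0.6],
    [0, 0, -4, 0, 0, 0, 0.6],
    [0, 0, -7, 0, 0, 0, 0.6],
    [0, 0, -11, 0, 0, 0, 0.6],
  ],
)

```text
clock: 9.45
position: [0.5412, -0.1591, 0.2525]
tool_rot: [-3.141, 0.002, -0.137]
force: [0.5, 0.5, 0.3]
grip_width: 0.0681
finger_force: 0.0
```

```bash
python3 - <<'E'
from h import *
s=observe();print(s['position'],s['force'],s['grip_width'])
im,d,ci=grab('wrist','w5')
Z=cv2.medianBlur(cloud(d,ci)[...,2].astype(np.float32),3)
m=(Z>.12)&(Z<.145)&(im.max(-1)>70)&(d>.1); m[:150]=0; m[:,:120]=0; m[:,400:]=0; print('strap',m.sum(),Z[m].mean())
for a,b in((120,220),(300,400)):
  k=m.copy();k[:,:a]=0;k[:,b:]=0;print(k.sum(),Z[k].mean())
cv2.imwrite('pics/w5b.png',im[...,::-1])
# pin from w1 (carrier lifted)
im,d,ci=load('w1'); hsv=cv2.cvtColor(im,cv2.COLOR_RGB2HSV); P=cloud(d,ci)
m=np.zeros(d.shape,bool); m[105:216,215:300]=1
print('hsv pin',np.median(hsv[150:210,250:262].reshape(-1,3),0),'floor',np.median(hsv[150:210,215:235].reshape(-1,3),0))
pm=m&(hsv[...,1]>np.median(hsv[150:210,250:262,1])-25)&(hsv[...,2]<np.median(hsv[150:210,250:262,2])+20)&(P[...,2]>.014)&(P[...,2]<.05)
n,l,st,c=cv2.connectedComponentsWithStats(pm.astype(np.uint8)); k=1+st[1:,4].argmax(); print(st[k]); print('pin',line(l==k,.027,ci))
v,u=np.nonzero(l==k); print('head',ray(u[v==v.min()].mean(),v.min()-.5,.03,ci))
E
```

```text
[ 0.54121484 -0.15908509  0.25251443] [0.50425675 0.51677199 0.27714209] 0.0680969323917399
strap 6723 0.12919079
1618 0.13128658
1483 0.1310483
hsv pin [ 16. 158. 148.] floor [ 18. 106. 183.]
[ 244  117   24   99 2055]
pin ('deg', np.float32(-0.31), 'mid', array([0.5767, 0.185 ], dtype=float32), 'len', np.float32(0.1204), 'wid', array([-0.0132,  0.0134]))
head [0.6376234 0.1849898 0.03     ]
```

View pics/w5b.png

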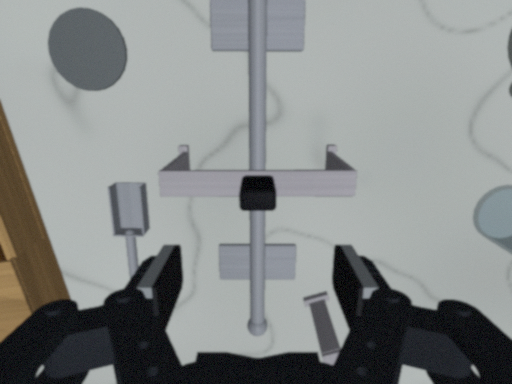

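The frame hangs centred: strap (160..356, 183), bar at column 257, legs symmetric on both sides. Now the pin: head at (0.638, 0.185), so its middle is at x=0.508; I'll grip at x=0.545.

```bash
python3 - <<'E'
from h import *
print(rel([.545,.185,.22],[np.pi,0,-.003]))
E
```

```text
[-4.6230e+00 -3.4156e+01  3.9110e+00  1.0000e-03 -7.0000e-03 -1.3400e-01]
```

>>> play_rows(
  motion=[
    [-0.6, -4.5, 0, 0, 0, -0.02, 0.3],
    [-1.3, -9.5, 0, 0, 0, -0.05, 0.3],
    [-2, -14.5, 0, 0, 0, -0.08, 0.3],
    [-2.6, -19.4, 0, 0, 0, -0.1, 0.3],
    [-3.3, -24.3, 0, 0, 0, -0.134, 0.3],
  ],
)

```text
clock: 10.0
position: [0.5423, 0.0879, 0.2525]
tool_rot: [-3.142, -0.001, -0.003]
force: [0.8, 0.3, -0.1]
grip_width: 0.0554
finger_force: 0.0
```

```bash
python3 - <<'E'
from h import *
print(rel([.545,.185,.22],[np.pi,0,-.003]))
E
```

```text
[ 2.390e-01 -9.712e+00  3.251e+00 -0.000e+00 -1.000e-03  0.000e+00]
```

>>> play_rows(
  motion=[
    [0.2, -4, 1, 0, 0, 0, 0.3],
    [0.2, -8, 3, 0, 0, 0, 0.3],
    [0.2, -9.6, 3.2, 0, 0, 0, 0.3],
    [0.2, -9.6, 3.2, 0, 0, 0, 0.3],
    [0.2, -9.6, 3.2, 0, 0, 0, 0.3],
  ],
)

```text
clock: 10.5
position: [0.5451, 0.1811, 0.2203]
tool_rot: [3.141, -0.0, -0.004]
force: [-0.0, -0.8, 1.1]
grip_width: 0.0554
finger_force: 0.0
```

```bash
python3 - <<'E'
from h import *
s=observe();print(s['position'],s['tool_rot'],s['qpos'].round(2))
im,d,ci=grab('wrist','w6');cv2.imwrite('pics/w6b.png',im[...,::-1])
hsv=cv2.cvtColor(im,cv2.COLOR_RGB2HSV); P=cloud(d,ci)
pm=(hsv[...,1]>133)&(hsv[...,2]<170)&(P[...,2]>.014)&(P[...,2]<.05)&(d>.05)&(abs(P[...,1]-.187)<.05)
n,l,st,c=cv2.connectedComponentsWithStats(pm.astype(np.uint8)); k=1+st[1:,4].argmax(); print(st[k]); print('pin',line(l==k,.027,ci))
v,u=np.nonzero(l==k); print('head',ray(u[v==v.min()].mean(),v.min()-.5,.03,ci),'deck edge',ray(u[v==v.max()].mean(),v.max()+.5,.07,ci))
E
```

```text
[0.54506898 0.18108562 0.22034197] [ 3.14111551e+00 -3.03649751e-04 -3.61271785e-03] [-0.2   0.47 -0.31  1.74  0.17  0.96 -2.15]
[ 239   72   29  173 4436]
pin ('deg', np.float32(-0.24), 'mid', array([0.548, 0.185], dtype=float32), 'len', np.float32(0.1787), 'wid', array([-0.0136,  0.0137]))
head [0.63764458 0.18411965 0.03      ] deck edge [0.47848323 0.18572994 0.07      ]
```

View pics/w6b.png

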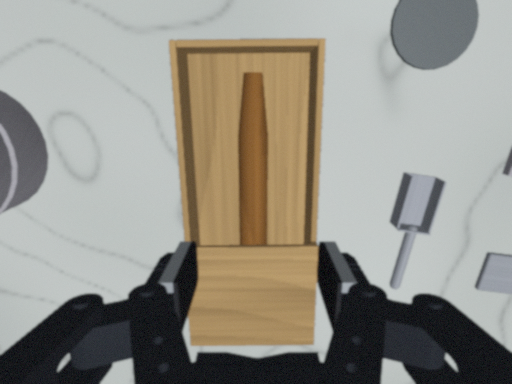

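Pin at (253, 72..245), deck edge at row 245. The pin lies 3.5 mm left of the finger centre (column 256). Correct and descend.

>>> play_rows(
  motion=[
    [0, -0.2, 4, 0, 0, 0, 0.3],
    [0, -0.3, 8, 0, 0, 0, 0.3],
    [0, -0.35, 12, 0, 0, 0, 0.3],
    [0, -0.35, 14, 0, 0, 0, 0.3],
    [0, -0.35, 15, 0, 0, 0, 0.3],
  ],
)

```text
clock: 11.05
position: [0.5446, 0.1836, 0.0687]
tool_rot: [3.14, 0.001, -0.005]
force: [0.4, -0.2, 0.4]
grip_width: 0.0558
finger_force: 0.0
```

>>> play_rows(
  motion=[
    [0, 0, 1.5, 0, 0, 0, 0.3],
    [0, 0, 3, 0, 0, 0, 0.3],
    [0, 0, 4.4, 0, 0, 0, 0.3],
    [0, 0, 5.3, 0, 0, 0, 0.3],
    [0, 0, 5.5, 0, 0, 0, 0.3],
  ],
)

```text
clock: 11.55
position: [0.5444, 0.1853, 0.014]
tool_rot: [3.141, 0.001, -0.003]
force: [-0.8, -0.6, -0.3]
grip_width: 0.0556
finger_force: 0.0
```

```bash
python3 - <<'E'
from h import *
s=observe();print(s['position'],s['tool_rot'],s['force'])
E
```

```text
[0.54441915 0.18530636 0.01398577] [ 3.14114970e+00  1.09781598e-03 -3.12728451e-03] [-0.79094383 -0.58564496 -0.34444961]
```

Close on the pin.

>>> play_rows(
  motion=[
    [0, 0, 0.1, 0, 0, 0, 0],
    [0, 0, 0.1, 0, 0, 0, -0.2],
    [0, 0, 0.1, 0, 0, 0, -0.4],
    [0, 0, 0.1, 0, 0, 0, -0.7],
    [0, 0, 0.1, 0, 0, 0, -1],
  ],
  squeeze=60,
)

```text
clock: 12.05
position: [0.5451, 0.1856, 0.0147]
tool_rot: [-3.141, -0.001, -0.003]
force: [-1.6, -0.7, 6.2]
grip_width: 0.0291
finger_force: 59.5
```

>>> play_rows(
  motion=[
    [0, 0, 0, 0, 0, 0, -1],
    [0, 0, 0, 0, 0, 0, -1],
    [0, 0, 0, 0, 0, 0, -1],
    [0, 0, 0, 0, 0, 0, -1],
    [0, 0, 0, 0, 0, 0, -1],
  ],
)

```text
clock: 12.55
position: [0.5451, 0.1855, 0.0147]
tool_rot: [-3.141, -0.001, -0.003]
force: [-1.6, -1.0, 6.8]
grip_width: 0.0293
finger_force: 59.5
```

```bash
python3 - <<'E'
import numpy as np
def tcp(tx,tz,deg):
    t=np.radians(deg); G=np.array([tx,tz])+.167*np.array([np.cos(t),np.sin(t)]); return G+.0103*np.array([np.sin(t),-np.cos(t)])
b=np.array([.5451,.0137])
for tx,tz,g in [(.378,.028,0),(.379,.0255,3),(.380,.0235,6),(.381,.0225,9),(.383,.0225,12),(.394,.0225,14),(.408,.0225,16),(.45,.0345,16),(.50,.049,16),(.515,.053,16)]:
    p=tcp(tx,tz,g); print(g,'tool x %.2f z %.2f cm rot y %.3f'%((p[0]-b[0])*100,-(p[1]-b[1])*100,np.radians(g)),'deck top %.4f'%(tz+(.477-tx)*np.tan(np.radians(g))+.015/np.cos(np.radians(g))))
E
```

```text
0 tool x -0.01 z -0.40 cm rot y 0.000 deck top 0.0430
3 tool x 0.12 z -1.03 cm rot y 0.052 deck top 0.0457
6 tool x 0.21 z -1.70 cm rot y 0.105 deck top 0.0488
9 tool x 0.25 z -2.48 cm rot y 0.157 deck top 0.0529
12 tool x 0.34 z -3.34 cm rot y 0.209 deck top 0.0578
14 tool x 1.34 z -3.92 cm rot y 0.244 deck top 0.0587
16 tool x 2.63 z -4.49 cm rot y 0.279 deck top 0.0579
16 tool x 6.83 z -5.69 cm rot y 0.279 deck top 0.0578
16 tool x 11.83 z -7.14 cm rot y 0.279 deck top 0.0580
16 tool x 13.33 z -7.54 cm rot y 0.279 deck top 0.0577
```

>>> play_rows(
  motion=[
    [0, 0, -0.4, 0, 0, 0, -1],
    [0.1, 0, -1.0, 0, 0.052, 0, -1],
    [0.2, 0, -1.7, 0, 0.105, 0, -1],
    [0.25, 0, -2.5, 0, 0.157, 0, -1],
    [0.35, 0, -3.3, 0, 0.209, 0, -1],
  ],
)

```text
clock: 13.05
position: [0.5485, 0.1854, 0.0479]
tool_rot: [-3.141, -0.211, -0.004]
force: [0.3, 0.2, -1.5]
grip_width: 0.0289
finger_force: 59.5
```

```bash
python3 - <<'E'
from h import *
s=observe();print(s['position'],s['tool_rot'],s['force'],s['moment'],s['grip_width'],s['qpos'].round(2))
im,d,ci=grab('wrist','w7');i2,_,_=grab('scene','s7')
cv2.imwrite('pics/w7b.png',np.hstack([im,cv2.resize(i2[130:258,260:356],(288,384),interpolation=cv2.INTER_CUBIC)])[...,::-1])
for q in ([.545+.0134-.0035+.0035,.1855,.0137+.0392],):
  pass
for x,z,g in((1.34,3.92,14),(2.63,4.49,16),(6.83,5.69,16),(11.83,7.14,16)): print(rel([.5451+x/100,.1855,.0137+z/100],[np.pi,-np.radians(g) if 0 else np.nan_to_num(-np.radians(g)),-.003]))
E
```

```text
[0.54847225 0.18542308 0.04786084] [-3.1406861  -0.21134702 -0.00379535] [ 0.25830425  0.16268648 -1.49101457] [ 0.05321107  0.14706735 -0.00866163] 0.028918256305607806 [-0.45  0.65 -0.04  2.02  0.41  0.31 -2.44]
[ 1.143e+00  6.000e-02 -2.460e-01 -0.000e+00  3.400e-02  1.000e-03]
[ 2.523e+00  5.800e-02 -5.330e-01 -0.000e+00  6.800e-02  1.000e-03]
[ 6.881e+00  5.200e-02 -8.280e-01 -0.000e+00  6.800e-02  1.000e-03]
[ 1.2074e+01  4.3000e-02 -1.1990e+00 -0.0000e+00  6.8000e-02  1.0000e-03]
```

View pics/w7b.png

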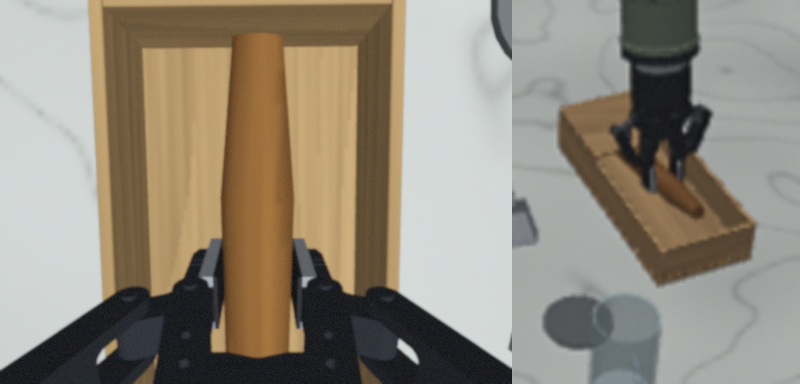

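The pin is firmly held and tilted 12° head-up (wrist view (258,35..350)), with tail still under the deck. The pin axis is the tool's x, so I slide out along it.

>>> play_rows(
  motion=[
    [1, 0, 0, 0, 0, 0, -1],
    [2.5, 0, 0, 0, 0, 0, -1],
    [4, 0, 0, 0, 0, 0, -1],
    [5.5, 0, 0, 0, 0, 0, -1],
    [7, 0, 0, 0, 0, 0, -1],
  ],
)

```text
clock: 13.65
position: [0.6184, 0.1846, 0.0615]
tool_rot: [-3.141, -0.208, -0.005]
force: [-0.5, 0.6, -1.3]
grip_width: 0.0291
finger_force: 59.5
```

```bash
python3 - <<'E'
from h import *
s=observe();print(s['position'],s['tool_rot'],s['force'],s['moment'],s['grip_width'],s['qpos'].round(2))
E
```

```text
[0.61844847 0.18460505 0.06151573] [-3.14105184 -0.20755579 -0.00457193] [-0.54830651  0.57772029 -1.27012521] [0.05754538 0.25600067 0.00154929] 0.029107686508394827 [-0.34  0.69 -0.12  1.84  0.38  0.45 -2.33]
```

>>> play_rows(
  motion=[
    [1.5, 0, 0, 0, 0, 0, -1],
    [3, 0, 0, 0, 0, 0, -1],
    [4.5, 0, 0, 0, 0, 0, -1],
    [6, 0, 0, 0, 0, 0, -1],
    [7, 0, 0, 0, 0, 0, -1],
  ],
)

```text
clock: 14.15
position: [0.6871, 0.184, 0.0761]
tool_rot: [-3.141, -0.208, -0.005]
force: [-0.2, -0.8, -1.4]
grip_width: 0.0287
finger_force: 59.5
```

```bash
python3 - <<'E'
from h import *
s=observe();print(s['position'],s['tool_rot'],s['force'],s['moment'],s['grip_width'],s['qpos'].round(2))
p=s['position']; R=Ro.from_euler('xyz',s['tool_rot']); print('tail est',p+R.apply([-.167,0,-.0103]))
print(rel(p+[0,0,.16],[np.pi,-.208,-.004]))
E
```

```text
[0.68708456 0.18403966 0.07610608] [-3.14066816 -0.20811527 -0.00507908] [-0.15262956 -0.81191449 -1.40575853] [ 0.04483939  0.31451874 -0.04976838] 0.02874906370969806 [-0.27  0.75 -0.16  1.65  0.35  0.58 -2.24]
tail est [0.52156202 0.18487085 0.05167891]
[ 3.3060e+00 -1.4000e-02 -1.5655e+01 -1.0000e-03 -0.0000e+00 -1.0000e-03]
```

>>> play_rows(
  motion=[
    [0.4, 0, -2, 0, 0, 0, -1],
    [1.2, 0, -5.5, 0, 0, 0, -1],
    [2.1, 0, -10, 0, 0, 0, -1],
    [2.9, 0, -14, 0, 0, 0, -1],
    [3.3, 0, -16, 0, 0, 0, -1],
  ],
)

```text
clock: 14.65
position: [0.6857, 0.1849, 0.2436]
tool_rot: [-3.139, -0.212, -0.004]
force: [0.6, 0.5, -1.4]
grip_width: 0.0288
finger_force: 59.6
```

>>> play_rows(
  motion=[
    [0, 0, 0, 0, 0, 0, -1],
    [0, 0, 0, 0, 0, 0, -1],
    [0, 0, 0, 0, 0, 0, -1],
    [0, 0, 0, 0, 0, 0, -1],
    [0, 0, 0, 0, 0, 0, -1],
  ],
)

```text
clock: 15.15
position: [0.6841, 0.1849, 0.2384]
tool_rot: [3.141, -0.208, -0.003]
force: [0.1, 0.8, -2.1]
grip_width: 0.029
finger_force: 59.6
```

```bash
python3 - <<'E'
from h import *
s=observe();print(s['position'],s['tool_rot'],s['force'],s['grip_width'],abs(s['qd']).max())
p=s['position']; R=Ro.from_euler('xyz',s['tool_rot']); print('tail est',p+R.apply([-.167,0,-.0103]))
im,d,ci=grab('scene','s8'); cv2.imwrite('pics/s8b.png',cv2.resize(im[60:300,100:420],(800,600),interpolation=cv2.INTER_CUBIC)[...,::-1])
E
```

```text
[0.68410912 0.18494116 0.23841932] [ 3.14124893e+00 -2.07540956e-01 -3.03318372e-03] [ 0.09370785  0.80321977 -2.07705927] 0.029032065563485674 0.006513607934202767
tail est [0.51857126 0.18544681 0.21408723]
```

View pics/s8b.png

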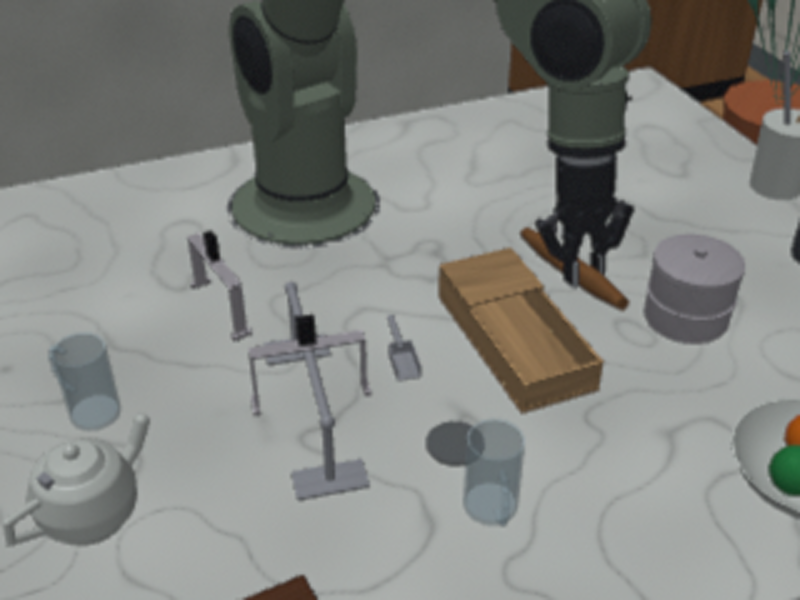

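The frame hangs over the bar at (307,345), one leg on each side. The pin (525..628, 230..305) is in the air in the gripper, its lowest end at about z=0.20, and everything else is undisturbed. Handing in.

```bash
python3 -c "
from workcell import bot
print(bot.job_done())"
```

```text
the job is handed in; nothing more can be done
None
```

The frame hangs over the rail bar with one leg on each side, and the rolling pin is out of the tray and held still about 13 cm above the deck; the job was handed in at about 15 s, with no verdict returned.

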